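# Function-test the robot cell's emergency stop

## Task

Do the shift's function test of the emergency stop, the red mushroom on the yellow box: push it all the way down, let go of it so that it is seen to stay latched in, then grip its head and turn it clockwise until it unlatches, and release it so that it springs back up. Do not press the black palm button on the grey box.

Things in the scene. Friction and masses are not known exactly. Their poses are not given: they have to be found in the camera images.
- estop_box: Emergency stop, fixed to the table: yellow box 80 x 80 x 60 mm high, a red round mushroom head upright at the middle of its top. Origin: centre of the box's underside, on the table; z up, along the head's axis; x, y square to the box's sides. Head 40 mm across, 28 mm high, straight flank all round, flat top with white arrows. Sprung out, its underside is 74 and its top 102 mm above the origin.
- estop_press (a joint): How far the red head is pushed in (m): 0 sprung out, 0.009 at its stop. A spring pushes it out (about 1 N at 0, 4 N at the stop; a push of 8 to 10 N on its top goes all the way). Pushed past 7 mm it latches and stays at about 0.007 when let go, until turned; its underside is then 67 and its top 95 mm above the box's origin, with 7 mm left under the head for fingertips.
- estop_twist (a joint): Turn of the red head (rad), clockwise seen from above is positive: 0 at rest, 1.05 (60 degrees) at its stop. A light spring (under 0.1 N m) turns it back to 0 within about 1 s of being let go. The latch lets go at about 0.7 (40 degrees); the head then springs up as soon as the grip on it is opened.
- palm (a joint): How far the black mushroom-shaped palm button is pushed in (m): 0 out, 0.008 in. It stands on a grey box of the same size as the yellow one, its top 99 mm above the table. Leave it alone. A blue box with an amber lamp, 98 mm high, is another bystander; the three boxes stand side by side in changing order, at least 150 mm between centres.

How it is judged:
By the outcome, as a careful person would: the job done as asked, in the order asked, and still so for the second after the job is handed in, with the robot touching nothing.
It also fails if it takes over 42 s, if anything falls off the work surface, if the arm or the gripper's body presses on something with over 40 N, if the wrist force passes 120 N, or if a joint passes its speed limit or range.

## Robot

A 6-joint arm with a two-finger parallel gripper is mounted at the origin on the work surface. World frame = base frame: x ahead of the robot, y to its left, z up, the work surface at z = 0. Lengths are in m, angles in rad, forces in N, time in s.
With the tool pointing down it reaches from about 0.35 to 0.975 m from the base axis. Payload 4.9 kg.
Tool frame: the origin (TCP) lies at the very end of the fingers, on their centre line; the grasp point (between the pads) lies ctrl.grip_point_offset behind it (ctrl.grip_point_offset is the distance from the TCP to the grasp point, in m); z points along the fingers, y is the direction in which the jaws open and shut (so a half turn about z gives the same grasp; the last joint's range is limited). The gripper opens to 85 mm and grips with 20 to 120 N. Pads are 22 mm wide; open, the fingers measure 114 mm over their backs; the gripper's body (76 mm by 85 mm) begins 54 mm behind the grasp point. The pads swing forward as they close: fully open they stand 13 mm farther back than shut.
Start: joints at [-1.255, 0.053, 1.613, -0, 1.476, -0.119], TCP at [0.263, -0.567, 0.231] pointing down, gripper open.
Joint ranges: [-3.01, 3.01], [-1.01, 2.22], [0.06, 2.58], [-1.02, 4.17], [0.09, 2.62], [-3.14, 3.14]. Speed limits (rad/s): [2.57, 2.57, 3.14, 3.14, 3.14, 3.14].

## Interface

Orientations are given as a rotation vector (axis times angle).
In Python, from station import ctrl gives the robot as it stands. The module is installed in compiled form; this text tells all that it offers.
- The arm moves only by the shell command python3 -m creep 'ROWS' [FORCE]. ROWS is JSON, a list of rows, each a list of 5 numbers: the closure in counts, from 0 (fully open) to 255 (shut), then the shift along the tool's x, y, z in mm, then the turn about the tool's z in rad. A call has 1 to 12 rows; each row is the pose to reach, as a shift and turn from the pose commanded when the call began, along the tool's axes at that moment; what a row does not reach only later rows make up. A row lasts 1/12 s, in which the tool goes at most 41.7 mm and 7.16 degrees, less where a joint would pass 70% of its speed; a pose out of reach is approached as far as the arm can. A call with a gripper value outside its range is refused whole. The fingers move at their own pace and stop on an object; FORCE is the grip in N (left out, the last holds). Time passes only in rows, so rows that repeat a pose let the fingers close. It gives the time, the measured TCP pose, the force and the opening at its end, in the units of the state.
- ctrl.get_obs(): the state, without advancing time (a new reading comes with each control period).
- ctrl.get_image(name): name is "side" or "top"; returns the picture (400x640x3 uint8, red, green, blue); there is no depth.
- ctrl.calibration(name): a dict with "fx", "fy", "cx", "cy" (pixels), "k1" (the pictures are not rectified: a ray, as slopes to the right and down, at radius r is drawn at 1 + k1 r^2 times it, then the intrinsics apply), "R" (3x3) and "t" (3): a world point X has camera coordinates R X + t. Camera axes: x right, y down, z forward; pixel columns grow to the right and rows downward; lengths in m; the calibration is good to about 2 mm. A picture is of the moment at which its call begins. calibration takes no time and is no camera call.
- ctrl.finish_job(): hands the job in, once; it reports no verdict.
Trained networks look in the newest picture that a camera, given by its name, has taken for a name from the list of things; names that differ only in an ending like _2 or _b are one class to them, and where a whole thing is asked for, a point or a joint stands for the part that bears it (a point fixed in the world has none). Each returns a list of dicts, best first, with "conf" (0 to 1); they miss things now and then, are a little off and sometimes report something else, mostly with a low value. They report only what shows in the picture. A call takes as long as a camera call.
- ctrl.boxes_of(camera, label): "rect" ([left, top, width, height] in pixels, round what is visible of it).
- ctrl.outline_of(camera, label): "mask" (400x640 bool, what is visible of it) and "rect" ([left, top, width, height] in pixels, round what is visible of it).
The state is a dict: "t": time; "q": joint angles; "dq": joint speeds; "effort": joint torques, N m; "tool_pos": TCP position; "tool_rot": TCP orientation; "contact_force": force on the tool from outside, world axes, zero at the start; "wrist_torque": the same for the moment, N m; "opening": finger opening in m.
Only numpy, scipy, OpenCV 4.12 (cv2) and the standard library are available. Lean on these libraries where they do the work, as an engineer would, in place of code of your own. Each camera call takes 0.05 s, during which the arm holds its last target. There are 200 camera calls.

## Working session

There is one attempt and no reset: what is moved stays moved. The work goes in short steps, Python scripts to look and compute and a shell command to move; the robot and the scene stay as the last step left them, time stands still between calls to the robot, and variables do not carry over. Pictures are saved under pics/ and viewed, about 8 in all and at most 12, crops included, and the job is handed in when it is done.

```bash
mkdir -p pics; cat > h.py <<'E'
import numpy as np, cv2
from station import ctrl
def ray(cam,u,v):
    c=ctrl.calibration(cam); K=np.array([[c["fx"],0,c["cx"]],[0,c["fy"],c["cy"]],[0,0,1.]])
    p=cv2.undistortPoints(np.array([[[u,v]]],float),K,np.array([c["k1"],0,0,0.]))[0,0]
    # drawn = ideal*(1+k1 r^2), same as OpenCV
    R=np.array(c["R"]);t=np.array(c["t"]); return -R.T@t, R.T@np.array([p[0],p[1],1])
def atz(cam,u,v,z):
    o,d=ray(cam,u,v); return o+d*(z-o[2])/d[2]
def proj(cam,X):
    c=ctrl.calibration(cam);K=np.array([[c["fx"],0,c["cx"]],[0,c["fy"],c["cy"]],[0,0,1.]])
    return cv2.projectPoints(np.array([X],float),cv2.Rodrigues(np.array(c["R"],float))[0],np.array(c["t"],float),K,np.array([c["k1"],0,0,0.]))[0][0,0]
def save(cam,n):
    im=ctrl.get_image(cam); cv2.imwrite(f"pics/{n}.png",im[:,:,::-1]); return im
E
python3 - <<'E'
from h import *
print(ctrl.grip_point_offset, ctrl.get_obs())
ims=[save(c,c+"0") for c in("top","side")]
cv2.imwrite("pics/both.png",np.vstack(ims)[:,:,::-1][:, :] if 0 else cv2.resize(np.vstack(ims)[:,:,::-1],(480,600)))
for c in("top","side"):
  print(c,{k:np.round(v,3).tolist() for k,v in ctrl.calibration(c).items()})
  for l in("estop_box","estop_press","palm"):
    for d in ctrl.outline_of(c,l)[:2]:
      m=d["mask"];ys,xs=np.nonzero(m); print(c,l,round(d["conf"],2),d["rect"],xs.mean(),ys.mean())
E
```

```text
0.0187 {'t': 0.0, 'q': array([-1.25497825e+00,  5.33684137e-02,  1.61428819e+00,  1.57387912e-05,
        1.47598661e+00, -1.19003223e-01]), 'dq': array([-1.57727041e-03, -1.00048104e-03,  2.86612291e-03, -2.84721062e-05,
        8.52968703e-04,  1.39824759e-03]), 'effort': array([ 2.42085189e-04, -3.93680799e+01, -3.70175171e+01, -1.46939415e-04,
        7.18542491e-03,  1.49207196e-06]), 'tool_pos': array([ 0.26308995, -0.56624956,  0.23005932]), 'tool_rot': array([-3.06564360e+00, -6.77204863e-01,  2.91779697e-04]), 'contact_force': array([0.55490058, 0.20738566, 0.3710594 ]), 'wrist_torque': array([-0.01374875,  0.03041837, -0.04948939]), 'opening': 0.08553108568219273}
top {'fx': 428.889, 'fy': 428.889, 'cx': 323.923, 'cy': 203.787, 'k1': 0.001, 'R': [[0.106, -0.994, 0.006], [-0.974, -0.105, -0.202], [0.202, 0.015, -0.979]], 't': [-0.03, 0.536, 0.781]}
top estop_box 0.96 [415.0, 199.5, 51.7, 48.5] 438.19874577906415 223.33815726000964
top estop_press 0.96 [434.2, 207.6, 20.7, 27.5] 445.5263157894737 218.89016018306637
top estop_press 0.28 [411.8, 201.4, 50.6, 45.2] 438.0178217821782 223.21485148514853
top palm 0.84 [190.8, 182.4, 23.3, 16.7] 203.8005698005698 189.73504273504273
side {'fx': 378.094, 'fy': 378.094, 'cx': 325.064, 'cy': 203.697, 'k1': -0.041, 'R': [[0.767, -0.642, -0.016], [-0.325, -0.366, -0.872], [0.554, 0.674, -0.489]], 't': [-0.4, 0.228, 0.377]}
side estop_box 0.74 [380.2, 226.6, 86.7, 95.3] 421.58065141527726 276.5915083365646
side estop_press 0.75 [405.7, 228.9, 39.1, 35.6] 425.8816371681416 246.1183628318584
side palm 0.81 [245.6, 144.9, 16.5, 18.0] 253.09230769230768 151.66923076923078
```

View pics/top0.png

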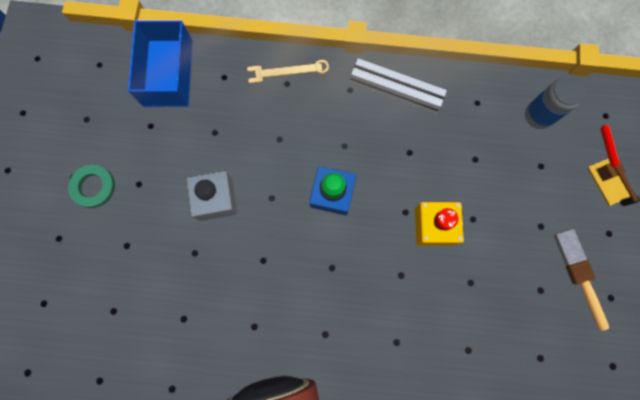

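View pics/side0.png

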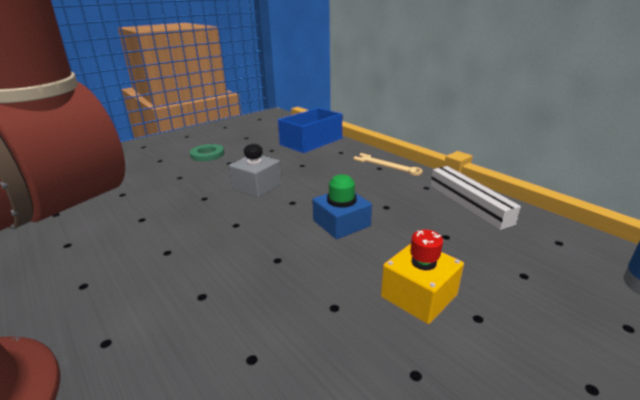

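Top view: red head at about (446,218) on the yellow box, blue lamp at (333,188), black palm at (205,190). In the side view the head is at (426,246). The networks agree with this. Next I fit the head position using both views.

```bash
cat > fit.py <<'E'
from h import *
from scipy.optimize import least_squares
from scipy.spatial.transform import Rotation as Ro
def redrect(cam,im,near):
    h=cv2.cvtColor(im,cv2.COLOR_RGB2HSV); m=(((h[...,0]<6)|(h[...,0]>172))&(h[...,1]>150)&(h[...,2]>70)).astype(np.uint8)
    n,l,s,c=cv2.connectedComponentsWithStats(m); i=min((k for k in range(1,n) if s[k,4]>60),key=lambda k:np.hypot(*(c[k]-near)))
    return s[i,:4].astype(float)
def hull(cam,x,y,z0,r=.02,h=.028):
    a=np.linspace(0,2*np.pi,60); P=[[x+r*np.cos(t),y+r*np.sin(t),z] for t in a for z in(z0,z0+h)]
    p=np.array([proj(cam,q) for q in P]); return np.r_[p.min(0),p.max(0)]
def edges(s): return np.r_[s[0]-.5,s[1]-.5,s[0]+s[2]-.5,s[1]+s[3]-.5]
E
python3 - <<'E'
from fit import *
M={"top":redrect("top",cv2.imread("pics/top0.png")[:,:,::-1].copy(),(446,218)),"side":redrect("side",cv2.imread("pics/side0.png")[:,:,::-1].copy(),(426,246))}
print(M)
x0=atz("top",445.5,218.9,.09)[:2]; print(x0, atz("side",425.9,246,.09))
for cams in(("top",),("side",),("top","side")):
    f=lambda p:np.concatenate([hull(c,p[0],p[1],.074)-edges(M[c]) for c in cams])
    s=least_squares(f,x0); print(cams,s.x.round(4),s.fun.round(2))
for n,u,v in(("blue",333,185),("palm",205,189)): print(n,atz("top",u,v,.095).round(3))
for k in [(463,243),(419,243),(421,202),(461,202)]: print(atz("top",*k,.06).round(3))
o=ctrl.get_obs();R=Ro.from_rotvec(o["tool_rot"]).as_matrix();print(R.round(3));print(R.T@(np.r_[s.x,.102]-o["tool_pos"])*1000, "bearing",np.arctan2(s.x[1],s.x[0]),np.hypot(*s.x))
E
```

```text
{'top': array([435., 210.,  22.,  19.]), 'side': array([412., 229.,  31.,  34.])}
[ 0.52511767 -0.20011712] [ 0.52225607 -0.20340079  0.09      ]
('top',) [ 0.525  -0.2002] [-1.92 -2.36  1.86  2.37]
('side',) [ 0.5273 -0.201 ] [-1.52 -0.93  1.46  0.6 ]Traceback (most recent call last):
  File "<stdin>", line 7, in <module>
    return func(*args, **kwargs)
    vector_fun = VectorFunction(
        fun_wrapped,
    ...<6 lines>...
        workers=workers
    )
    self.J, dct = approx_derivative(
                  ~~~~~~~~~~~~~~~~~^
        self.fun_wrapped, self.x, f0=self.f, **finite_diff_options
        ^^^^^^^^^^^^^^^^^^^^^^^^^^^^^^^^^^^^^^^^^^^^^^^^^^^^^^^^^^
    )
    ^
    J, _nfev = _dense_difference(fun_wrapped, x0, f0, h,
               ~~~~~~~~~~~~~~~~~^^^^^^^^^^^^^^^^^^^^^^^^
                             use_one_sided, method,
                             ^^^^^^^^^^^^^^^^^^^^^^
                             mf)
                             ^^^
    df = [f_eval - f0 for f_eval in f_evals]
                                    ^^^^^^^
    f = np.atleast_1d(self.fun(x, *self.args, **self.kwargs))
                      ~~~~~~~~^^^^^^^^^^^^^^^^^^^^^^^^^^^^^^
    return np.atleast_1d(self.fun(x))
                         ~~~~~~~~^^^
    return self.f(x, *self.args, **self.kwargs)
           ~~~~~~^^^^^^^^^^^^^^^^^^^^^^^^^^^^^^
  File "<stdin>", line 6, in <lambda>
  File "fit.py", line 10, in hull
    p=np.array([proj(cam,q) for q in P]); return np.r_[p.min(0),p.max(0)]
                ~~~~^^^^^^^
  File "h.py", line 11, in proj
    c=ctrl.calibration(cam);K=np.array([[c["fx"],0,c["cx"]],[0,c["fy"],c["cy"]],[0,0,1.]])
ValueError: time passes only in moves, steps and waits
```

```bash
sed -i 's/^def ray/import functools\ncal=functools.lru_cache(None)(ctrl.calibration)\ndef ray/; s/c=ctrl.calibration(cam)/c=cal(cam)/' h.py
cat > go.py <<'E'
import sys; from h import *
from scipy.spatial.transform import Rotation as Ro
def rel(X):
    o=ctrl.get_obs();R=Ro.from_rotvec(o["tool_rot"]).as_matrix(); print("t",o["t"],"q",o["q"].round(2),"open",o["opening"],"F",o["contact_force"].round(1),"pos",o["tool_pos"].round(4))
    print("tilt/z",R[:,2].round(4),"shift mm",(R.T@(np.array(X)-o["tool_pos"])*1000).round(1))
E
python3 - <<'E'
from go import *
rel([.526,-.2005,.102])
for n,u,v in(("blue",333,185),("palm",205,189)): print(n,atz("top",u,v,.095).round(3))
print(np.round([atz("top",*k,.06) for k in [(463,243),(419,243),(421,202),(461,202)]],3))
E
```

```text
t 0.4 q [-1.25  0.05  1.61 -0.    1.48 -0.12] open 0.08573686544234695 F [ 0.1  0.1 -0.4] pos [ 0.2632 -0.5667  0.2311]
tilt/z [-1.e-04  3.e-04 -1.e+00] shift mm [ 392.6 -221.4  129.2]
blue [0.566 0.014 0.095]
palm [0.533 0.25  0.095]
[[ 0.488 -0.244  0.06 ]
 [ 0.479 -0.16   0.06 ]
 [ 0.559 -0.159  0.06 ]
 [ 0.568 -0.237  0.06 ]]
```

```bash
python3 -m creep '[[255,33,-18,0,0],[255,66,-37,0,0],[255,99,-56,0,0],[255,131,-74,0,0],[255,164,-92,0,0],[255,196,-111,0,0],[255,229,-129,0,0],[255,262,-148,0,0],[255,295,-166,0,0],[255,328,-185,0,0],[255,360,-203,0,0],[255,392,-221,0,0]]' 60
python3 -m creep '[[255,0,0,20,0],[255,0,0,40,0],[255,0,0,60,0],[255,0,0,80,0],[255,0,0,80,0]]'
python3 - <<'E'
from go import *
rel([.526,-.2005,.102])
a=save("top","top1");b=save("side","side1")
cv2.imwrite("pics/c1.png",np.hstack([cv2.resize(a[150:270,380:500],(400,400)),cv2.resize(b[140:340,330:530],(400,400))])[:,:,::-1])
E
```

```text
t: 1.4
tool_pos: [0.5265, -0.1995, 0.2316]
tool_rot: [3.067, 0.678, 0.001]
contact_force: [1.0, -0.5, -1.1]
opening: -0.0
t: 1.82
tool_pos: [0.5231, -0.1996, 0.1464]
tool_rot: [-3.062, -0.677, 0.01]
contact_force: [-1.5, 0.3, -0.3]
opening: -0.0001
t 1.8167 q [-0.5  -0.03  1.84 -0.    1.34  0.64] open -7.720367894545854e-05 F [-1.5  0.3 -0.3] pos [ 0.5231 -0.1996  0.1464]
tilt/z [-0.0074  0.004  -1.    ] shift mm [ 2.5  2.3 44.3]
```

View pics/c1.png

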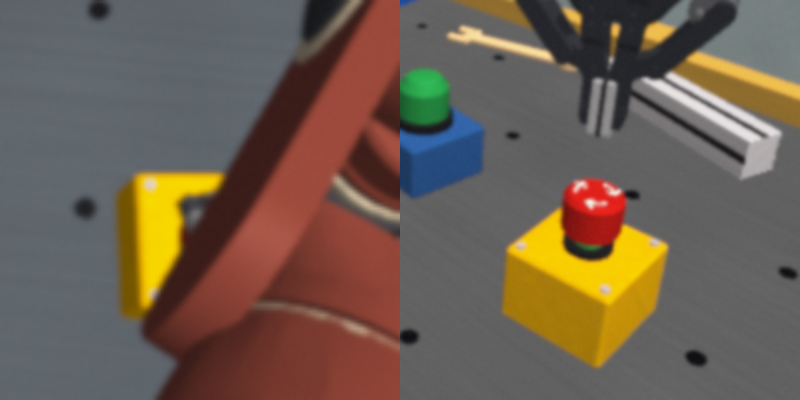

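The closed fingers hang above the red head (crop at (595,200) against fingertips at (600,130)), clear of the blue box. Now I press in small steps.

```bash
python3 -m creep '[[255,2,2,15,0],[255,2,2,30,0],[255,2,2,38,0],[255,2,2,41,0],[255,2,2,44,0],[255,2,2,47,0],[255,2,2,49,0],[255,2,2,49,0]]'; python3 - <<'E'
from go import *
rel([.526,-.2005,.093])
E
```

```text
t: 2.58
tool_pos: [0.5285, -0.2023, 0.1025]
tool_rot: [3.067, 0.678, 0.0]
contact_force: [-0.8, -0.2, 1.0]
opening: -0.0002
t 2.5833 q [-0.5   0.03  1.86  0.    1.25  0.64] open -0.00015652820919222272 F [-0.8 -0.2  1. ] pos [ 0.5285 -0.2023  0.1025]
tilt/z [ 3.e-04 -2.e-04 -1.e+00] shift mm [-1.5 -2.7  9.5]
```

```bash
python3 -m creep '[[255,-1,-2,2,0],[255,-1,-2,4,0],[255,-1,-2,6,0],[255,-1,-2,8,0],[255,-1,-2,9,0],[255,-1,-2,9,0],[255,-1,-2,9,0]]'; python3 - <<'E'
from go import *
rel([.526,-.2005,.093])
E
```

```text
t: 3.17
tool_pos: [0.527, -0.2011, 0.0936]
tool_rot: [3.067, 0.677, 0.001]
contact_force: [1.5, -1.0, 3.2]
opening: 0.0
t 3.1667 q [-0.5   0.03  1.87 -0.    1.23  0.64] open 2.452119598748887e-05 F [ 1.5 -1.   3.2] pos [ 0.527  -0.2011  0.0936]
tilt/z [ 1.e-03 -6.e-04 -1.e+00] shift mm [-0.7 -1.   0.6]
```

Force is 3.2 N. I go on until it rises clearly, which marks the stop.

```bash
python3 -m creep '[[255,0,0,1,0],[255,0,0,1.5,0],[255,0,0,2,0],[255,0,0,2,0],[255,0,0,2,0]]'
```

```text
t: 3.58
tool_pos: [0.5275, -0.2014, 0.093]
tool_rot: [3.066, 0.677, 0.003]
contact_force: [0.5, 0.0, 8.8]
opening: 0.0
```

```bash
python3 -m creep '[[255,0,0,1,0],[255,0,0,2,0],[255,0,0,2,0],[255,0,0,2,0]]'
python3 -m creep '[[255,0,0,-4,0],[255,0,0,-14,0],[255,0,0,-34,0],[255,0,0,-64,0],[0,0,0,-64,0],[0,0,0,-64,0],[0,0,0,-64,0],[0,0,0,-64,0],[0,0,0,-64,0],[0,0,0,-64,0],[0,0,0,-64,0],[0,0,0,-64,0]]'
python3 - <<'E'
from go import *
from fit import *
rel([.526,-.2005,.095])
b=save("side","side2"); r=redrect("side",b,(426,250)); r0=redrect("side",cv2.imread("pics/side0.png")[:,:,::-1].copy(),(426,246)); print(r,r0,proj("side",[.526,-.2005,.102]),proj("side",[.526,-.2005,.095]))
a=cv2.imread("pics/side0.png")[:,:,::-1]
cv2.imwrite("pics/c2.png",np.hstack([cv2.resize(i[140:340,330:530],(400,400)) for i in(a,b)])[:,:,::-1])
E
```

```text
t: 3.92
tool_pos: [0.5283, -0.2018, 0.0928]
tool_rot: [3.065, 0.677, 0.004]
contact_force: [-1.6, 0.2, 14.4]
opening: -0.0002
t: 4.92
tool_pos: [0.5264, -0.2007, 0.1528]
tool_rot: [-3.067, -0.678, 0.001]
contact_force: [0.1, 0.8, 0.4]
opening: 0.0852
t 4.9167 q [-0.5  -0.03  1.83  0.    1.34  0.64] open 0.08518186860966814 F [0.1 0.8 0.4] pos [ 0.5264 -0.2007  0.1528]
tilt/z [-9.e-04  5.e-04 -1.e+00] shift mm [-0.2 -0.3 57.8]
[411. 234.  31.  34.] [412. 229.  31.  34.] [426.93464753 236.23227481] [426.30003944 240.72744141]
```

View pics/c2.png

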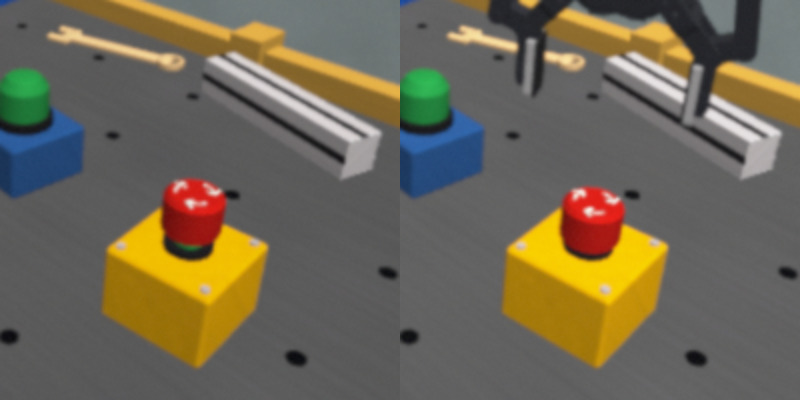

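Latched: the head sits 5 px lower (row 229 to 234), which matches a 7 mm drop, and it stays there with the arm away. Next I descend with the gripper open and grip.

```bash
python3 -m creep '[[0,0,0,20,0],[0,0,0,40,0],[0,0,0,60,0],[0,0,0,75,0],[0,0,0,83,0],[0,0,0,88,0],[0,0,0,88,0],[0,0,0,88,0]]' 30
python3 -m creep '[[120,0,0,0,0],[160,0,0,0,0],[200,0,0,0,0],[255,0,0,0,0],[255,0,0,0,0],[255,0,0,0,0],[255,0,0,0,0]]' 30
python3 - <<'E'
from go import *
rel([.526,-.2005,.095]); print(ctrl.get_obs()["wrist_torque"].round(2))
b=save("side","side3")
cv2.imwrite("pics/c3.png",cv2.resize(b[160:340,340:520],(600,600))[:,:,::-1])
E
```

```text
t: 5.63
tool_pos: [0.5271, -0.2011, 0.066]
tool_rot: [3.067, 0.677, 0.001]
contact_force: [0.2, 0.4, 0.1]
opening: 0.0852
t: 6.22
tool_pos: [0.527, -0.201, 0.0659]
tool_rot: [3.067, 0.678, 0.001]
contact_force: [0.4, 0.1, 1.9]
opening: 0.0393
t 6.2167 q [-0.5   0.07  1.89  0.    1.18  0.64] open 0.03925918689283773 F [0.4 0.1 1.9] pos [ 0.527  -0.201   0.0659]
tilt/z [ 9.e-04 -4.e-04 -1.e+00] shift mm [ -0.7  -0.8 -29.1]
[ 0.02  0.02 -0.01]
```

View pics/c3.png

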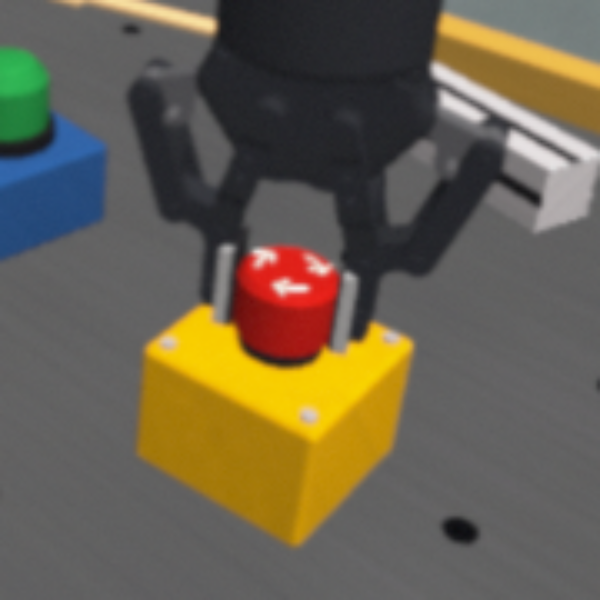

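The head at (287,300) is held between both pads with an opening of 39 mm. I turn it clockwise, which is positive about tool z because z points down.

```bash
python3 -m creep '[[255,0,0,0,0.1],[255,0,0,0,0.2],[255,0,0,0,0.3],[255,0,0,0,0.4],[255,0,0,0,0.5],[255,0,0,0,0.6],[255,0,0,0,0.7],[255,0,0,0,0.8],[255,0,0,0,0.87],[255,0,0,0,0.92],[255,0,0,0,0.92],[255,0,0,0,0.92]]' 40
python3 - <<'E'
from go import *
rel([.526,-.2005,.095]); print(ctrl.get_obs()["wrist_torque"].round(2))
b=save("side","side4")
cv2.imwrite("pics/c4.png",cv2.resize(b[160:340,340:520],(600,600))[:,:,::-1])
E
```

```text
t: 7.27
tool_pos: [0.5267, -0.201, 0.0655]
tool_rot: [3.05, -0.752, 0.001]
contact_force: [-0.5, -0.1, 2.7]
opening: 0.0387
t 7.2667 q [-0.5   0.07  1.89 -0.    1.18  1.56] open 0.0387069093992252 F [-0.5 -0.1  2.7] pos [ 0.5267 -0.201   0.0655]
tilt/z [ 2.e-04 -5.e-04 -1.e+00] shift mm [ -0.9  -0.1 -29.5]
[-0.08  0.08  0.08]
```

View pics/c4.png

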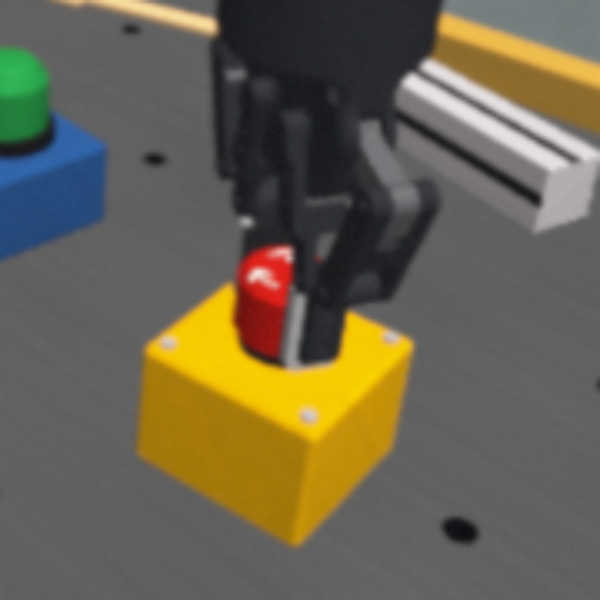

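The gripper turned by 0.92 rad and the arrow went with it (from (290,287) to (263,275)), with 0.08 N m on the wrist from the return spring. Now I release and retreat upward.

```bash
python3 -m creep '[[0,0,0,0,0],[0,0,0,0,0],[0,0,0,0,0],[0,0,0,0,0],[0,0,0,0,0],[0,0,0,0,0],[0,0,0,0,0],[0,0,0,-20,0],[0,0,0,-50,0],[0,0,0,-85,0],[0,0,0,-120,0],[0,0,0,-120,0]]'
python3 -m creep '[[0,0,0,0,0],[0,0,0,0,0],[0,0,0,0,0],[0,0,0,0,0],[0,0,0,0,0],[0,0,0,0,0]]'
python3 - <<'E'
from go import *
from fit import *
rel([.526,-.2005,.102])
b=save("side","side5"); print(redrect("side",b,(426,250)))
cv2.imwrite("pics/c5.png",np.hstack([cv2.resize(i[140:340,330:530],(400,400)) for i in(cv2.imread("pics/side0.png")[:,:,::-1],b)])[:,:,::-1])
E
```

```text
t: 8.32
tool_pos: [0.5306, -0.2029, 0.1946]
tool_rot: [3.046, -0.754, 0.022]
contact_force: [1.4, -1.3, 1.7]
opening: 0.0852
t: 8.82
tool_pos: [0.5261, -0.2006, 0.184]
tool_rot: [-3.049, 0.755, 0.003]
contact_force: [-0.1, -0.4, -0.4]
opening: 0.0855
t 8.8167 q [-0.5  -0.06  1.8  -0.    1.4   1.56] open 0.08553275744051297 F [-0.1 -0.4 -0.4] pos [ 0.5261 -0.2006  0.184 ]
tilt/z [-0.0019  0.001  -1.    ] shift mm [ 0.1 -0.  82. ]
[412. 229.  31.  34.]
```

View pics/c5.png

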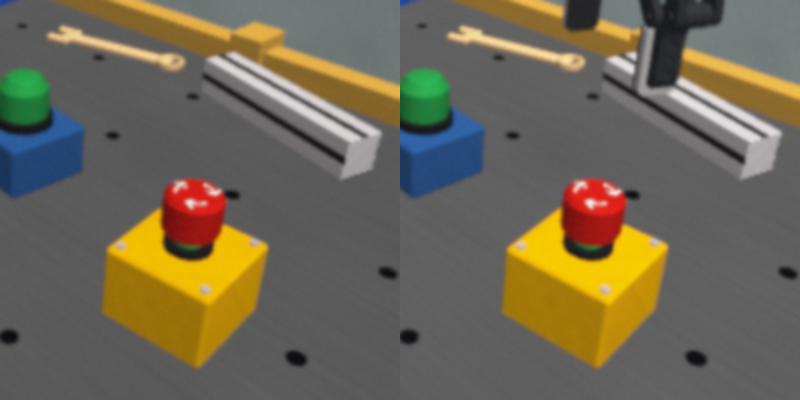

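The head is back up: its rectangle (412,229,31,34) is identical to the start, and the green collar and arrows are as at first. The gripper is clear of it.

```bash
python3 -c "from station import ctrl; print(ctrl.finish_job())"
```

```text
the job is handed in; nothing more can be done
None
```

The emergency stop function test is done and handed in, at about 9 s on the robot's clock.

- **Press:** I pushed the head down with closed fingers to 93 mm above the table, at up to 14 N, which is its stop. I then backed off, and it stayed latched. The side view showed the head 5 px lower, which matches 7 mm.
- **Unlatch:** I gripped the head and turned it clockwise 0.92 rad. In the side view the arrows turned with the gripper. I then opened the gripper and raised it.
- **Last checks:** In the side view the head's outline and arrows were back exactly as at the start. The gripper was open about 80 mm above it, with no contact force beyond noise.
- **Palm button:** The arm never went near it. I took no separate picture of it at the end.

No check failed. The two cameras agreed on the head's position to about 2 mm.

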